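Rock the stuck 500 g check weight out of its clips and hold it clear

TASK

The big 500 g check weight is stuck between the two sprung brass clips of its well in the weight block, and a straight pull only lifts the whole block off the bench. Grip the weight and rock it over to the left and then to the right (as seen from the robot) between the clips, as often as it takes, until it walks up and frees, with the block staying down and in its place on the bench. Finish while holding it upright and still, just clear above its own well, about a centimetre, so that I can wipe the well out: do not let go or put it down, and leave the other things on the bench alone.

Things in the scene. Friction and masses are not known exactly. Their poses are not given: they have to be found in the camera images.
- weight_center (a point): The 500 g check weight: bright steel cylinder 38 mm in diameter, 50 mm tall, with a neck and a 21 mm knob on top (66 mm over all). This point lies on its axis, half-way up the cylinder, 25 mm above its foot; z axis up along the weight. At the start it stands upright in its well with 38 mm of cylinder, and the knob, above the block's top face.
- weight_foot (a point): The centre of the weight's flat foot (z axis up along the weight); 25 mm below weight_center.
- weight_top (a point): The centre of the top of the weight's knob, 66 mm above its foot.
- block: The weight block: dark hardwood on a steel base, 120 mm (x) by 240 mm (y) by 28 mm high, about 1.9 kg, standing loose on the bench. Origin: centre of its underside; x points away from the robot and y to the left, give or take its yaw. The small weights bedded at its ends rise up to 37 mm above its top face and come no nearer than 65 mm left and right of the middle.
- well_mouth (a point): The centre of the mouth of the 500 g weight's well, in the middle of the block's top face, 28 mm above the bench; axes as the block's. The well is round, 42 mm wide, 12 mm deep (floor 16 mm above the bench); in it the weight can lean about 0.25 rad.
- left_nose (a point): The round nose of the left (+y) sprung brass clip, where it presses on the weight's side, 6.5 mm above the well's floor, 19 mm left of its axis. It presses with about 20 N and gives 3 mm; its friction holds that side of the weight with about 12 N. Both clips together hold more than the block weighs, one alone less. A side of the foot that has risen more than 6.5 mm is past its clip.
- right_nose (a point): The same for the right (-y) clip, 19 mm right of the well's axis.
- case_lid: Bystander: the block's wooden cover, an open box 130 x 250 x 66 mm, lying hollow side up towards the back of the bench. Origin: centre of its underside.
- beaker: Bystander: a glass beaker, 72 mm wide, 95 mm tall, right of the block. Origin: centre of its underside.
- pot: Bystander: a black pot with a cap, 36 mm wide, 46 mm tall, right of the block. Origin: centre of its underside.
- jar0: Bystander: a flat round stone box with a blue stone, 41 mm wide, 20 mm tall, right of the block. Origin: centre of its underside.
- jar1: Bystander: a flat round stone box with a red stone, as jar0. Origin: centre of its underside.
- loupe: Bystander: a folding loupe, 47 x 34 x 18 mm, right of the block. Origin: centre of the underside of its black case.
- tweezers: Bystander: steel tweezers lying on the bench right of the block, 145 mm long, 9 mm high. Origin: about their middle, on the bench; x along them towards the points.
Things that resemble listed ones, but are neither listed nor needed, are in the scene too. What is shaped like the part that bears weight_center but blue or red is not meant.

How it is judged:
By the outcome, as a careful person would: the job done as asked, in the order asked, and still so for the second after the job is handed in, while the arm keeps its last pose, push and grip.
It also fails if it takes over 38 s, if anything falls off the work surface, if the arm or the gripper's body presses on something with over 40 N, if the wrist force passes 120 N, or if a joint passes its speed limit or range.

ROBOT

A 6-joint arm with a two-finger parallel gripper is mounted at the origin on the work surface. World frame = base frame: x ahead of the robot, y to its left, z up, the work surface at z = 0. Lengths are in m, angles in rad, forces in N, time in s.
With the tool pointing down it reaches from about 0.25 to 0.725 m from the base axis. Payload 9.7 kg.
Tool frame: the origin (TCP) lies at the centre of the arm's flange, where the gripper is bolted on; the fingertips stand 173 mm ahead of it and the grasp point (between the pads) lies 155 mm ahead of it (tip_extent is the distance from the TCP to the fingertips, in m); z points along the fingers, y is the line along which they close (so a half turn about z gives the same grasp; the last joint's range is limited). The gripper opens to 85 mm and grips with 20 to 120 N. Pads are 22 mm wide; open, the fingers measure 114 mm over their backs; the gripper's body (76 mm by 85 mm) begins 54 mm behind the grasp point. The pads swing forward as they close: fully open they stand 13 mm farther back than shut.
Start: joints at [-1.319, 0.087, 0.176, 1.66, 0, 1.571], TCP at [0.137, -0.533, 0.405] pointing down, gripper open.
Joint ranges: [-3.13, 3.13], [-0.85, 1.81], [-1.15, 1.24], [-2.2, 2.28], [-1.44, 1.52], [-3.14, 3.14]. Speed limits (rad/s): [2.22, 2.22, 2.57, 3.14, 3.14, 3.14].

INTERFACE

Orientations are given as a rotation vector (axis times angle).
In Python, from cell import observe, snapshot, finish_job, tip_extent gives the robot as it stands.
- The arm moves only by the tool carry_out, never from a script. Its argument "increments" is one flat list of numbers, 7 for each row, row after row: the turn, a rotation vector about the tool's x, y, z in rad, then the shift along the tool's x, y, z in mm, then the opening, from 0 (shut) to 1 (fully open). In form: [ax, ay, az, x, y, z, gripper, ax, ay, az, x, y, z, gripper, ...]. A call has 1 to 12 rows; each row is the pose to reach, as a shift and turn from the pose commanded when the call began, along the tool's axes at that moment; what a row does not reach only later rows make up. A row lasts 1/12 s, in which the tool goes at most 41.7 mm and 7.16 degrees, less where a joint would pass 70% of its speed; a pose out of reach is approached as far as the arm can. A call with a gripper value outside its range is refused whole. The fingers move at their own pace and stop on an object; "force" is the grip in N (left out, the last holds). Time passes only in rows, so rows that repeat a pose let the fingers close. It gives the time, the measured TCP pose, the force, the opening and the grip force at its end, in the units of the state.
- observe(): the state, without advancing time (a new reading comes with each control period).
- snapshot(name): name is "scene" or "top" or "wrist"; returns a dict with "frame" (420x560x3 uint8, red, green, blue), "mtx" (3x3 intrinsics, pixels), "dist_coeffs" ([k1, k2, p1, p2, k3] as OpenCV has them; the pictures are not rectified), "R" (3x3) and "t" (3): a world point X has camera coordinates R X + t. Camera axes: x right, y down, z forward; pixel columns grow to the right and rows downward; lengths in m; the calibration is good to about 2 mm. A picture is of the moment at which its call begins. There is no depth.
- finish_job(): hands the job in; it is judged then, once.
The state is a dict: "time_s": time; "q": joint angles; "qvel": joint speeds; "tau": joint torques, N m; "eef_pos": TCP position; "orientation": TCP orientation; "force": force on the tool from outside, world axes, zero at the start; "torque": the same for the moment, N m; "width": finger opening in m; "finger_force": force on a finger pad.
Only numpy, scipy, OpenCV 4.12 (cv2) and the standard library are available. Lean on these libraries where they do the work, as an engineer would, in place of code of your own. Each camera call takes 0.05 s, during which the arm holds its last target. There are 200 camera calls.

## Working session

There is one attempt and no reset: what is moved stays moved. The work goes in short steps, Python scripts to look and compute and a tool call to move; the robot and the scene stay as the last step left them, time stands still between calls to the robot, and variables do not carry over. Pictures are saved under pics/ and viewed, at most 10 in all, crops included, and the job is handed in when it is done.

Besides the shell and the picture viewer there is one more tool, called after "Request:" by a JSON object that holds its "method" and its "body", one argument or row to a line. carry_out: Moves the arm, as the interface text tells. Its arguments: {"type":"object","properties":{"increments":{"type":"array","items":{"type":"number"}},"force":{"type":"number"}},"required":["increments"]}

```bash
mkdir -p pics; ls; python3 - <<'E'
from cell import *
import cv2,pickle,numpy as np
s=observe();print({k:np.round(v,3) for k,v in s.items()}, tip_extent)
d={}
for n in ["scene","top"]:
    d[n]=snapshot(n);print(n,np.round(d[n]["R"],3).tolist(),np.round(d[n]["t"],3),np.round(d[n]["mtx"],1).tolist())
pickle.dump(d,open("a.pkl","wb"))
im=np.vstack([d[n]["frame"] for n in d]) 
for n in d: cv2.imwrite(f"pics/{n}0.png",d[n]["frame"][:,:,::-1])
E
```

```text
pics
{'time_s': np.float64(0.0), 'q': array([-1.319,  0.087,  0.175,  1.66 ,  0.   ,  1.571]), 'qvel': array([ 0.   , -0.001,  0.   ,  0.001, -0.   , -0.001]), 'tau': array([ 1.0000e-03, -5.2038e+01,  4.6481e+01,  1.6000e-02,  0.0000e+00,
        0.0000e+00]), 'eef_pos': array([ 0.137, -0.533,  0.404]), 'orientation': array([-3.115, -0.394,  0.   ]), 'force': array([0.16 , 0.089, 0.488]), 'torque': array([-0.02 , -0.002, -0.011]), 'finger_force': np.float64(0.0), 'width': np.float64(0.085)} 0.1734
scene [[0.452, 0.892, -0.02], [0.707, -0.372, -0.601], [-0.544, 0.258, -0.799]] [-0.048 -0.401  1.567] [[449.2, 0.0, 281.9], [0.0, 449.2, 204.4], [0.0, 0.0, 1.0]]
top [[-0.006, -1.0, -0.017], [-0.991, 0.008, -0.131], [0.132, 0.016, -0.991]] [-0.173  0.52   1.13 ] [[526.9, 0.0, 283.5], [0.0, 526.9, 213.0], [0.0, 0.0, 1.0]]
```

View pics/scene0.png

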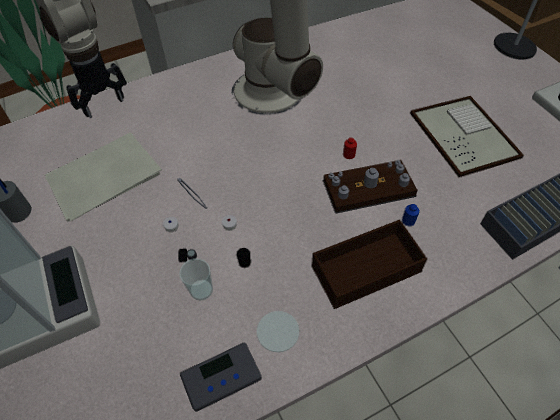

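View pics/top0.png

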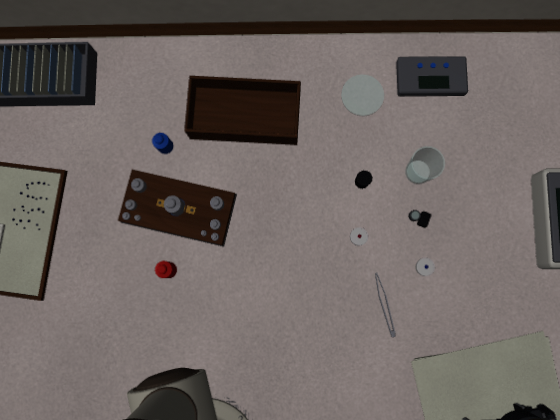

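The scene view shows the block near (370,185), with the weight's knob near (372,171). The top view has the block at about (177,207), the knob near (173,203) and the brass clips at (160,203) and (190,210). The red and blue look-alikes stand near it. Next come enlarged crops.

```bash
cat > h.py <<'E'
import numpy as np,cv2
def ray(c,p):
    u=cv2.undistortPoints(np.array([[p]],float),c["mtx"],np.array(c["dist_coeffs"],float))[0,0]
    R=np.array(c["R"]);return -R.T@np.array(c["t"]), R.T@np.array([u[0],u[1],1.])
def plane(c,p,z):
    o,d=ray(c,p);return o+d*(z-o[2])/d[2]
def tri(cps):
    A=np.zeros((3,3));b=np.zeros(3)
    for c,p in cps:
        o,d=ray(c,p);d=d/np.linalg.norm(d);P=np.eye(3)-np.outer(d,d);A+=P;b+=P@o
    X=np.linalg.solve(A,b);return X
def proj(c,X):
    R=np.array(c["R"]);return cv2.projectPoints(np.array(X,float).reshape(-1,3),cv2.Rodrigues(R)[0],np.array(c["t"],float),c["mtx"],np.array(c["dist_coeffs"],float))[0][:,0]
E
python3 - <<'E'
import pickle,cv2,numpy as np
d=pickle.load(open("a.pkl","rb"))
a=d["scene"]["frame"][145:225,310:430];b=d["top"]["frame"][160:255,110:245]
f=lambda i,w:cv2.resize(i,None,fx=w,fy=w,interpolation=cv2.INTER_CUBIC)
A=f(a,5);B=f(b,5)
cv2.imwrite("pics/c1.png",A[:,:,::-1]);cv2.imwrite("pics/c2.png",B[:,:,::-1])
E
```

```text
(no output)
```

View pics/c1.png

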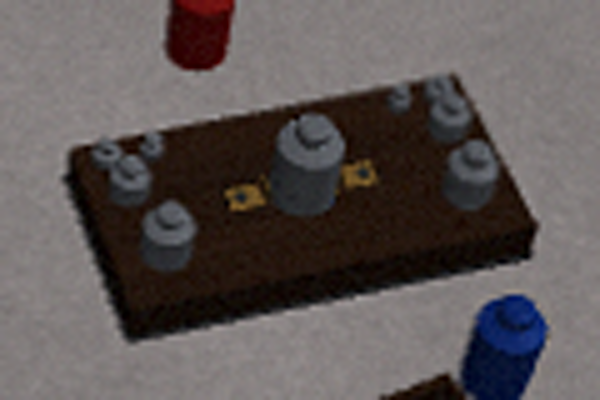

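View pics/c2.png

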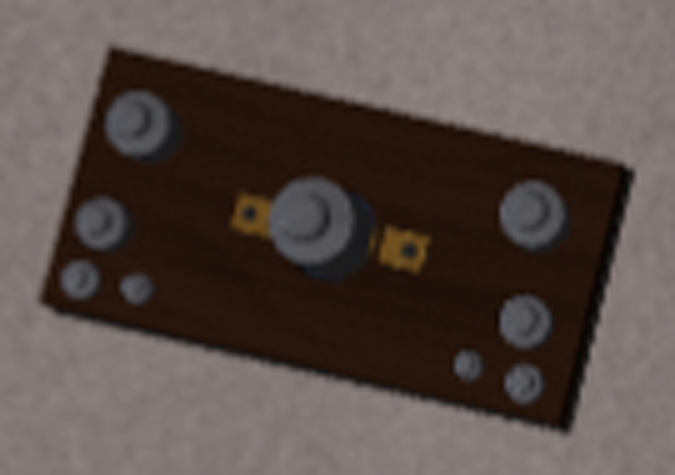

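In the scene crop the knob top is at (315,127), with the screws at (243,197) and (362,174). In the top crop the knob is at (305,218), the screws at (249,214) and (408,250), and the block's top corners at (110,48), (630,168), (567,430) and (43,302).

```bash
python3 - <<'E'
import pickle;from h import *
d=pickle.load(open("a.pkl","rb"));S,T=d["scene"],d["top"]
s=lambda x,y:((x+.5)/5-.5+310,(y+.5)/5-.5+145)
t=lambda x,y:((x+.5)/5-.5+110,(y+.5)/5-.5+160)
K=tri([(S,s(315,127)),(T,t(305,218))]);print("knob",K)
L=tri([(S,s(362,174)),(T,t(249,214))]);R=tri([(S,s(243,197)),(T,t(408,250))]);print(L,R,"mid",(L+R)/2,"yaw",np.arctan2(-(L-R)[0],(L-R)[1]))
C=np.array([plane(T,t(*p),.028) for p in [(110,48),(630,168),(567,430),(43,302)]]);print(C,C.mean(0))
v=(C[0]+C[3]-C[1]-C[2])[:2];w=(C[0]+C[1]-C[2]-C[3])[:2]
print(np.arctan2(-v[0],v[1]),np.arctan2(w[1],w[0]),np.linalg.norm(v)/2,np.linalg.norm(w)/2)
C2=np.array([plane(S,s(*p),.028) for p in [(537,228),(128,310),(72,150),(455,76)]]);print(C2.mean(0))
E
```

```text
knob [0.53578456 0.06340535 0.08115711]
[0.54492894 0.09914184 0.03149777] [0.52831018 0.02814983 0.03273458] mid [0.53661956 0.06364583 0.03211617] yaw -0.22995272685271778
[[ 0.6224101   0.16627212  0.028     ]
 [ 0.56518137 -0.06966279  0.028     ]
 [ 0.4483256  -0.04249743  0.028     ]
 [ 0.50705162  0.1927155   0.028     ]] [0.53574217 0.06170685 0.028     ]
-0.2413152644100163 -0.2268840426023968 0.24260347832192505 0.11916098180381836
[0.53495047 0.06314777 0.028     ]
```

Request:
{"method": "carry_out", "body": {
  "increments": [0,0,0,350,-310,50,0.7,0,0,0,350,-310,50,0.7,0,0,0,350,-310,50,0.7,0,0,0,350,-310,50,0.7,0,0,0,350,-310,50,0.7,0,0,0,350,-310,50,0.7,0,0,0,350,-310,50,0.7,0,0,0,350,-310,50,0.7,0,0,0,350,-310,50,0.7,0,0,0,350,-310,50,0.7,0,0,0,350,-310,50,0.7,0,0,0,350,-310,50,0.7],
  "force": 60
}}

```text
time_s: 1.1
eef_pos: [0.4004, -0.1415, 0.3537]
orientation: [-3.115, -0.4, 0.0]
force: [-1.4, -0.9, -1.4]
width: 0.0599
finger_force: 0.0
```

```bash
cat >> h.py <<'E'
from scipy.spatial.transform import Rotation as Ro
def inc(s,P,Rt):
    "increment from state s to TCP pos P, rotation Rt"
    R=Ro.from_rotvec(s["orientation"]);return np.r_[(R.inv()*Rt).as_rotvec().round(3),(R.inv().apply(np.array(P)-s["eef_pos"])*1000).round(1)]
YAW=-.235
def down(yaw): # tool z down, tool x at given yaw
    return Ro.from_euler('z',yaw)*Ro.from_euler('x',np.pi)
E
python3 - <<'E'
from cell import *;from h import *
s=observe();print(s["time_s"],s["q"],s["eef_pos"],s["orientation"],s["width"],s["force"])
print(inc(s,[.536,.063,.33],down(YAW)),inc(s,[.536,.063,.33],down(YAW+np.pi)))
E
```

```text
1.1 [-3.39897730e-01 -2.24749236e-01 -2.17012770e-01  1.57925830e+00
  1.11634858e-03  2.54633384e+00] [ 0.40043944 -0.14147198  0.35374719] [-3.11470712e+00 -3.99862119e-01  2.26834633e-04] 0.05988552476451759 [-1.41372176 -0.92327109 -1.37320995]
[-1.000e-03  0.000e+00  4.900e-01  1.828e+02 -1.636e+02  2.400e+01] [-0.000e+00 -2.000e-03 -2.651e+00  1.828e+02 -1.636e+02  2.400e+01]
```

Request:
{"method": "carry_out", "body": {
  "increments": [0,0,-0.12,35,-31,5,0.7,0,0,-0.24,70,-62,10,0.7,0,0,-0.36,105,-93,15,0.7,0,0,-0.48,140,-124,20,0.7,0,0,-0.6,183,-164,24,0.7,0,0,-0.72,183,-164,24,0.7,0,0,-0.84,183,-164,24,0.7,0,0,-0.96,183,-164,24,0.7,0,0,-1.08,183,-164,24,0.7,0,0,-1.2,183,-164,24,0.7,0,0,-1.32,183,-164,24,0.7,0,0,-1.44,183,-164,24,0.7]
}}

```text
time_s: 2.1
eef_pos: [0.5351, 0.0593, 0.3302]
orientation: [-2.076, -2.358, 0.001]
force: [0.2, -1.3, -0.2]
width: 0.0596
finger_force: 0.0
```

Request:
{"method": "carry_out", "body": {
  "increments": [0,0,-0.12,0,0,0,0.7,0,0,-0.24,0,0,0,0.7,0,0,-0.36,0,0,0,0.7,0,0,-0.48,0,0,0,0.7,0,0,-0.6,0,0,0,0.7,0,0,-0.72,0,0,0,0.7,0,0,-0.84,0,0,0,0.7,0,0,-0.96,0,0,0,0.7,0,0,-1.08,0,0,0,0.7,0,0,-1.21,0,0,0,0.7,0,0,-1.21,0,0,0,0.7,0,0,-1.21,0,0,0,0.7]
}}

```text
time_s: 3.1
eef_pos: [0.5351, 0.0592, 0.3304]
orientation: [-0.381, -3.118, 0.0]
force: [0.2, -0.7, 0.4]
width: 0.0602
finger_force: 0.0
```

```bash
python3 - <<'E'
from cell import *;from h import *
import pickle
s=observe();print(s["time_s"],s["q"],s["eef_pos"],s["orientation"],s["width"],s["force"])
print(inc(s,[.536,.063,.33],down(YAW+np.pi)))
w=snapshot("wrist");pickle.dump(w,open("w.pkl","wb"));cv2.imwrite("pics/w1.png",w["frame"][:,:,::-1])
print(proj(w,[[.536,.063,.082],[.536,.063,.066],[.536,.063,.028]]))
E
```

```text
3.1 [ 1.10178319e-01  4.40282850e-02 -1.28069201e-02  1.51455429e+00
 -7.04250037e-07  3.53390877e-01] [0.53508718 0.05919465 0.33036441] [-3.81026476e-01 -3.11781930e+00  2.15073775e-04] 0.060204619555247606 [ 0.16858562 -0.69287308  0.3794464 ]
[-0.0e+00 -1.0e-03 -8.0e-03  0.0e+00  3.9e+00  4.0e-01]
[[285.79276227 222.80662866]
 [285.42809718 216.65114155]
 [284.72063875 204.71689827]]
```

View pics/w1.png

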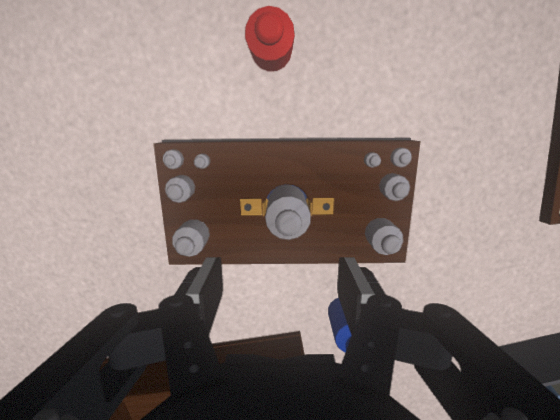

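The wrist view shows the weight's knob at (289,221), midway between the brass screws at (248,207) and (326,206). The block lies square to the fingers and the pads are centred at about column 281. I'll shift about 5 mm in tool y and go down.

Request:
{"method": "carry_out", "body": {
  "increments": [0,0,-0.008,1.8,5.2,25,0.7,0,0,-0.008,1.8,5.2,50,0.7,0,0,-0.008,1.8,5.2,72,0.7,0,0,-0.008,1.8,5.2,90,0.7,0,0,-0.008,1.8,5.2,104,0.7,0,0,-0.008,1.8,5.2,114,0.7,0,0,-0.008,1.8,5.2,121,0.7,0,0,-0.008,1.8,5.2,121,0.7,0,0,-0.008,1.8,5.2,121,0.7]
}}

```text
time_s: 3.9
eef_pos: [0.5347, 0.0647, 0.21]
orientation: [0.365, 3.12, 0.0]
force: [-0.1, 0.4, -0.2]
width: 0.0598
finger_force: 0.0
```

```bash
python3 - <<'E'
from cell import *;from h import *
import pickle
s=observe();print(s["time_s"],s["eef_pos"],s["orientation"],s["width"],s["force"],s["torque"])
print(inc(s,[.5345,.0645,.209],down(YAW+np.pi)))
w=snapshot("wrist");cv2.imwrite("pics/w2.png",w["frame"][:,:,::-1])
print(proj(w,[[.5345,.0645,.082],[.5345,.0645,.066],[.5345,.0645,.028]]))
E
```

```text
3.9 [0.53472786 0.06468516 0.21004385] [3.64712966e-01 3.12016415e+00 5.50935458e-05] 0.05980160772618069 [-0.10467072  0.37137194 -0.24376177] [-0.04313518  0.00613034 -0.00508299]
[ 0.     0.     0.002  0.2   -0.2    1.   ]
[[280.85741353 320.89500131]
 [280.74332449 297.85910206]
 [280.55509473 259.95948628]]
```

View pics/w2.png

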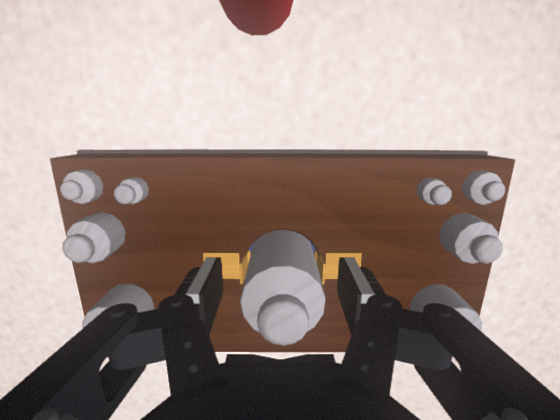

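The knob is at (283,320), midway between the pads (mid-column about 281), so it needs about 1 mm more in tool y. Now I'll close.

Request:
{"method": "carry_out", "body": {
  "increments": [0,0,0,0,0.8,0,0.7,0,0,0,0,0.8,0,0.4,0,0,0,0,0.8,0,0.3,0,0,0,0,0.8,0,0.2,0,0,0,0,0.8,0,0.2,0,0,0,0,0.8,0,0.2,0,0,0,0,0.8,0,0.2,0,0,0,0,0.8,0,0.2],
  "force": 90
}}

```text
time_s: 4.62
eef_pos: [0.535, 0.0656, 0.2108]
orientation: [0.363, 3.119, 0.001]
force: [-1.6, 0.2, 4.9]
width: 0.0359
finger_force: 89.2
```

```bash
cat > st.py <<'E'
from cell import *;from h import *
s=observe();B=Ro.from_euler('z',YAW)
C=np.array([.5347,.0655,0])
R=Ro.from_rotvec(s["orientation"])
T=Ro.from_euler('z',YAW+np.pi)*Ro.from_euler('x',np.pi)
print(round(s["time_s"],2),"posB mm",(B.inv().apply(s["eef_pos"]-C)*1000).round(2),"tiltB",(B.inv()*R*T.inv()*B).as_rotvec().round(3),"w",round(s["width"],4),"ff",round(s["finger_force"],1),"F_B",B.inv().apply(s["force"]).round(1),"tau_B",B.inv().apply(s["torque"]).round(2))
E
python3 st.py
```

```text
4.62 posB mm [2.800e-01 1.400e-01 2.108e+02] tiltB [ 0.001 -0.001  0.003] w 0.0359 ff 89.2 F_B [-1.6 -0.1  4.9] tau_B [0.1  0.34 0.01]
```

```bash
cat > plan.py <<'E'
import numpy as np
H=194.8
def tcp(th,c,y,z): # c=+1: left corner at (y,z), -1: right; th lean left
    f=np.array([y-c*19*np.cos(th), z+c*19*np.sin(th)])  # foot
    p=f+H*np.array([np.sin(th),np.cos(th)]);return p[0],-(p[1]-16-H)
for k in range(13):
    th=.02*k; print("A",round(th,3),np.round(tcp(th,1,19-2*th/.24,16-.3),1))
for k in range(13):
    th=.24-.04*k; print("B",round(th,3),np.round(tcp(th,-1,-18.45-1.45*th/.24 ,16+8.7),1))
E
python3 plan.py
```

```text
A 0.0 [0.  0.3]
A 0.02 [ 3.7 -0. ]
A 0.04 [ 7.5 -0.3]
A 0.06 [11.2 -0.5]
A 0.08 [15.  -0.6]
A 0.1 [18.7 -0.6]
A 0.12 [22.5 -0.6]
A 0.14 [26.2 -0.4]
A 0.16 [29.9 -0.2]
A 0.18 [33.7  0. ]
A 0.2 [37.4  0.4]
A 0.22 [41.1  0.8]
A 0.24 [44.8  1.4]
B 0.24 [44.9  1.4]
B 0.2 [37.7 -1. ]
B 0.16 [30.4 -3.2]
B 0.12 [23. -5.]
B 0.08 [15.6 -6.6]
B 0.04 [ 8.1 -7.8]
B 0.0 [ 0.6 -8.7]
B -0.04 [-7.  -9.3]
B -0.08 [-14.6  -9.6]
B -0.12 [-22.2  -9.6]
B -0.16 [-29.8  -9.2]
B -0.2 [-37.3  -8.6]
B -0.24 [-44.8  -7.6]
```

Request:
{"method": "carry_out", "body": {
  "increments": [0.02,0,0,0,3.7,0,0.2,0.04,0,0,0,7.5,-0.3,0.2,0.06,0,0,0,11.2,-0.5,0.2,0.08,0,0,0,15,-0.6,0.2,0.1,0,0,0,18.7,-0.6,0.2,0.1,0,0,0,18.7,-0.6,0.2,0.1,0,0,0,18.7,-0.6,0.2]
}}

```text
time_s: 5.2
eef_pos: [0.5395, 0.0842, 0.2116]
orientation: [-0.361, -3.107, 0.156]
force: [-2.4, 1.4, 9.1]
width: 0.0362
finger_force: 90.5
```

```bash
python3 st.py; cat >> plan.py <<'E'
def rel(base,pts):
    t0,y0,z0=base;c,s=np.cos(t0),np.sin(t0)
    for t,y,z in pts:
        dy,dz=y-y0,z-z0; print(round(t,3),"->",np.round([t-t0,dy*c+dz*s,-dy*s+dz*c],2))
E
python3 - <<'E' | tail -8
from plan import *
rel((.1,18.7,-.6),[(t,*tcp(t,1,19-2*t/.24,15.7)) for t in (.12,.14,.16,.18,.2,.22,.24)])
E
```

```text
5.2 posB mm [  0.27  19.32 211.62] tiltB [-0.1   -0.002  0.004] w 0.0362 ff 90.5 F_B [-2.6  0.8  9.1] tau_B [ 0.07  0.52 -0.01]
B -0.24 [-44.8  -7.6]
0.12 -> [ 0.02  3.74 -0.35]
0.14 -> [ 0.04  7.48 -0.6 ]
0.16 -> [ 0.06 11.22 -0.76]
0.18 -> [ 0.08 14.97 -0.85]
0.2 -> [ 0.1  18.72 -0.86]
0.22 -> [ 0.12 22.47 -0.8 ]
0.24 -> [ 0.14 26.21 -0.65]
```

Request:
{"method": "carry_out", "body": {
  "increments": [0.02,0,0,0,3.7,-0.3,0.2,0.04,0,0,0,7.5,-0.6,0.2,0.06,0,0,0,11.2,-0.8,0.2,0.08,0,0,0,15,-0.8,0.2,0.1,0,0,0,18.7,-0.9,0.2,0.12,0,0,0,22.5,-0.8,0.2,0.14,0,0,0,26.2,-0.6,0.2,0.14,0,0,0,26.2,-0.6,0.2,0.14,0,0,0,26.2,-0.6,0.2]
}}

```text
time_s: 5.95
eef_pos: [0.5453, 0.109, 0.2091]
orientation: [-0.357, -3.072, 0.376]
force: [-1.8, -2.4, 9.9]
width: 0.0355
finger_force: 90.9
```

```bash
python3 st.py; python3 - <<'E'
from cell import *;from h import *
a=snapshot("wrist")["frame"];b=snapshot("scene")["frame"][145:225,310:430]
b=cv2.resize(b,None,fx=4,fy=4,interpolation=cv2.INTER_CUBIC)
a=cv2.resize(a[130:400,130:430],(320,288));o=np.zeros((320,800,3),np.uint8);o[:288,:320]=a;o[:,320:]=b
cv2.imwrite("pics/w3.png",o[:,:,::-1])
E
```

```text
5.95 posB mm [1.8000e-01 4.4800e+01 2.0913e+02] tiltB [-0.244 -0.002  0.003] w 0.0355 ff 90.9 F_B [-1.2 -2.7  9.9] tau_B [-1.17  0.24 -0.05]
```

View pics/w3.png

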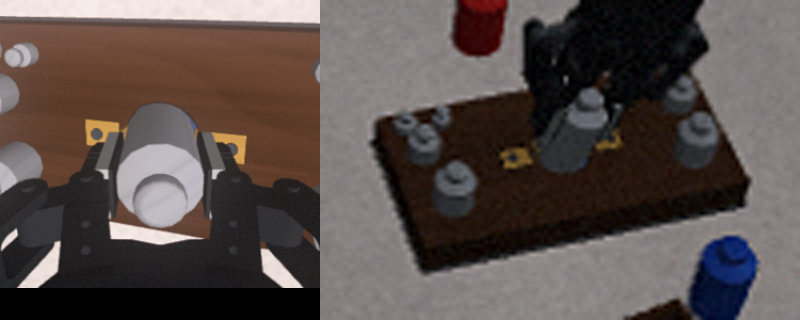

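The weight leans left with the gripper (about 0.24 rad), and the block hasn't moved. Now rock it to the right, about the raised right edge.

```bash
python3 - <<'E' | tail -14
from plan import *
f=lambda t:(t,*tcp(t,-1,-18.45-1.45*t/.24,16+8.8))
rel((.24,44.8,1.4),[f(t) for t in (.21,.18,.15,.12,.09,.06,.03,0)])
rel(f(0),[f(t) for t in (-.04,-.08,-.12,-.16,-.2,-.24)])
E
```

```text
0.21 -> [-0.03 -5.64 -0.64]
0.18 -> [ -0.06 -11.33  -0.99]
0.15 -> [ -0.09 -17.02  -1.16]
0.12 -> [ -0.12 -22.72  -1.16]
0.09 -> [ -0.15 -28.41  -0.98]
0.06 -> [ -0.18 -34.09  -0.62]
0.03 -> [ -0.21 -39.76  -0.09]
0 -> [ -0.24 -45.41   0.61]
-0.04 -> [-0.04 -7.56 -0.6 ]
-0.08 -> [ -0.08 -15.14  -0.9 ]
-0.12 -> [ -0.12 -22.73  -0.87]
-0.16 -> [ -0.16 -30.31  -0.54]
-0.2 -> [ -0.2  -37.87   0.11]
-0.24 -> [ -0.24 -45.4    1.07]
```

Request:
{"method": "carry_out", "body": {
  "increments": [-0.03,0,0,0,-5.6,-0.6,0.2,-0.06,0,0,0,-11.3,-1,0.2,-0.09,0,0,0,-17,-1.2,0.2,-0.12,0,0,0,-22.7,-1.2,0.2,-0.15,0,0,0,-28.4,-1,0.2,-0.18,0,0,0,-34.1,-0.6,0.2,-0.21,0,0,0,-39.8,-0.1,0.2,-0.24,0,0,0,-45.4,0.6,0.2,-0.24,0,0,0,-45.4,0.6,0.2]
}}

```text
time_s: 6.8
eef_pos: [0.5349, 0.065, 0.2189]
orientation: [0.365, 3.119, -0.001]
force: [-0.2, -2.2, 3.7]
width: 0.0358
finger_force: 90.3
```

```bash
python3 st.py
```

```text
6.8 posB mm [  0.34  -0.43 218.89] tiltB [-0.001 -0.001  0.002] w 0.0358 ff 90.3 F_B [ 0.3 -2.1  3.7] tau_B [-0.48 -0.18  0.03]
```

Request:
{"method": "carry_out", "body": {
  "increments": [-0.02,0,0,0,-3.8,-0.4,0.2,-0.04,0,0,0,-7.6,-0.6,0.2,-0.08,0,0,0,-15.1,-0.9,0.2,-0.12,0,0,0,-22.7,-0.9,0.2,-0.16,0,0,0,-30.3,-0.5,0.2,-0.2,0,0,0,-37.9,0.1,0.2,-0.24,0,0,0,-45.4,1.1,0.2,-0.24,0,0,0,-45.4,1.1,0.2,-0.24,0,0,0,-45.4,1.1,0.2]
}}

```text
time_s: 7.55
eef_pos: [0.524, 0.022, 0.2162]
orientation: [0.359, 3.073, 0.371]
force: [-0.5, 4.6, -6.3]
width: 0.0358
finger_force: 90.5
```

```bash
python3 st.py; python3 - <<'E'
from cell import *;from h import *
a=snapshot("wrist")["frame"];b=snapshot("scene")["frame"][145:225,310:430]
b=cv2.resize(b,None,fx=4,fy=4,interpolation=cv2.INTER_CUBIC)
a=cv2.resize(a[130:400,130:430],(320,288));o=np.zeros((320,800,3),np.uint8);o[:288,:320]=a;o[:,320:]=b
cv2.imwrite("pics/w4.png",o[:,:,::-1])
E
```

```text
7.55 posB mm [ -0.27 -44.78 216.2 ] tiltB [0.24  0.003 0.003] w 0.0358 ff 90.5 F_B [-1.6  4.3 -6.3] tau_B [0.28 0.15 0.01]
```

View pics/w4.png

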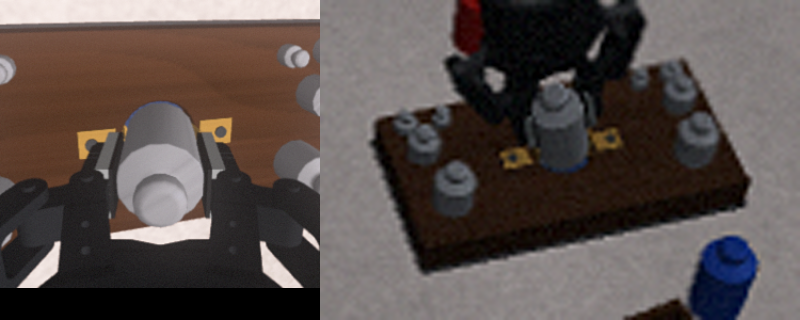

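It leans right now and the block hasn't moved in the picture. The wrist force is about the weight's own, so it's free of the clips. Next I bring it upright and lift.

```bash
python3 - <<'E' | tail -8
from plan import *
f=lambda t,r:(t,*tcp(t,-1,-18.45-1.45*t/.24,24.8+r))
b=f(-.24,0)
rel(b,[f(-.24,1),f(-.22,2.5),f(-.18,4.5),f(-.14,6.5),f(-.1,8.5),f(-.06,10.5),f(-.03,12),(0,0,-22.5)])
E
```

```text
-0.24 -> [ 0.    0.24 -0.97]
-0.22 -> [ 0.02  4.37 -2.04]
-0.18 -> [ 0.06 12.36 -2.97]
-0.14 -> [ 0.1  20.31 -3.59]
-0.1 -> [ 0.14 28.2  -3.9 ]
-0.06 -> [ 0.18 36.01 -3.91]
-0.03 -> [ 0.21 41.81 -3.72]
0 -> [ 0.24 47.07 -3.68]
```

Request:
{"method": "carry_out", "body": {
  "increments": [0,0,0,0,0.2,-1,0.2,0.02,0,0,0,4.4,-2,0.2,0.06,0,0,0,12.4,-3,0.2,0.1,0,0,0,20.3,-3.6,0.2,0.14,0,0,0,28.2,-3.9,0.2,0.18,0,0,0,36,-3.9,0.2,0.21,0,0,0,41.8,-3.7,0.2,0.24,0,0,0,47.1,-3.7,0.2,0.24,0,0,0,47.1,-3.7,0.2,0.24,0,0,0,47.1,-3.7,0.2,0.24,0,0,0,47.1,-3.7,0.2]
}}

```text
time_s: 8.57
eef_pos: [0.5348, 0.0656, 0.2321]
orientation: [0.363, 3.121, 0.0]
force: [0.8, 0.0, -5.0]
width: 0.0361
finger_force: 90.9
```

```bash
python3 st.py; python3 - <<'E'
from cell import *;from h import *
import pickle
T=pickle.load(open("a.pkl","rb"));S=snapshot("scene");tp=snapshot("top")
a=snapshot("wrist")["frame"][130:400,130:430]
f=lambda c:cv2.resize(c["frame"][145:225,310:430],None,fx=4,fy=4,interpolation=cv2.INTER_CUBIC)
o=np.zeros((320,800,3),np.uint8);o[:288,:320]=cv2.resize(a,(320,288));o[:,320:]=f(S)
cv2.imwrite("pics/w5.png",o[:,:,::-1])
# block shift by template matching of the block ends, before/after (px)
for n,c,rs in [("scene",S,[(170,325,45,30),(165,395,35,25)]),("top",tp,[(165,115,60,35)])]:
  for r,cc,h,w in rs:
    t=T[n]["frame"][r:r+h,cc:cc+w];big=lambda i:cv2.resize(i,None,fx=4,fy=4,interpolation=cv2.INTER_CUBIC)
    m=cv2.matchTemplate(big(c["frame"][r-6:r+h+6,cc-6:cc+w+6]),big(t),cv2.TM_CCOEFF_NORMED);_,v,_,l=cv2.minMaxLoc(m);print(n,v,(np.array(l)-24)/4)
E
```

```text
8.57 posB mm [1.0000e-01 9.0000e-02 2.3211e+02] tiltB [ 0.    -0.     0.003] w 0.0361 ff 90.9 F_B [ 0.7  0.2 -5. ] tau_B [-0.03  0.04 -0.06]
scene 0.996081531047821 [0. 0.]
scene 0.9967260956764221 [0. 0.]
top 0.5532341599464417 [1.25 3.75]
```

View pics/w5.png

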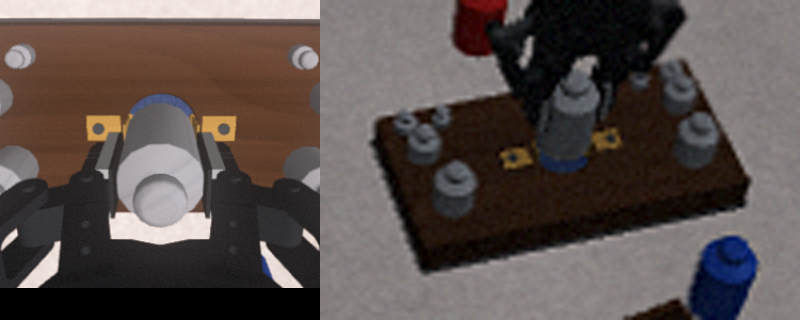

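```bash
python3 - <<'E'
from cell import *;from h import *
S=snapshot("scene");w=snapshot("wrist")
c=np.array([.5347,.0655])
P=[[*c,z] for z in (.1033,.0873,.0373)]
k=np.array([310,145]);q=proj(S,P);print("scene crop5x",((q-k+.5)*5-.5).round(1));
P0=[[*c,z] for z in (.082,.066,.028)];print("start",((proj(S,P0)-k+.5)*5-.5).round(1))
print("wrist",proj(w,P).round(1))
a=cv2.resize(S["frame"][145:205,340:400],(480,480),interpolation=cv2.INTER_CUBIC)
b=cv2.resize(w["frame"][210:400,210:360],(379,480),interpolation=cv2.INTER_CUBIC)[:,:320]
a=a[:,:]
# mark projected axis
for p in q: cv2.circle(a,tuple(int(v) for v in ((p-[340,145]+.5)*8)),3,(255,0,0),-1)
for p in proj(w,P[:2]): cv2.circle(b,tuple(int(v) for v in ((p-[210,210]+.5)*2.526)),3,(255,0,0),-1)
cv2.imwrite("pics/w6.png",np.hstack([a,b])[:,:,::-1])
E
```

```text
scene crop5x [[322.6  97.3]
 [318.5 117. ]
 [306.  175.8]]
start [[317.1 123.4]
 [313.1 142.5]
 [303.8 186.4]]
wrist [[282.2 319.8]
 [281.9 297. ]
 [281.4 250.8]]
```

View pics/w6.png

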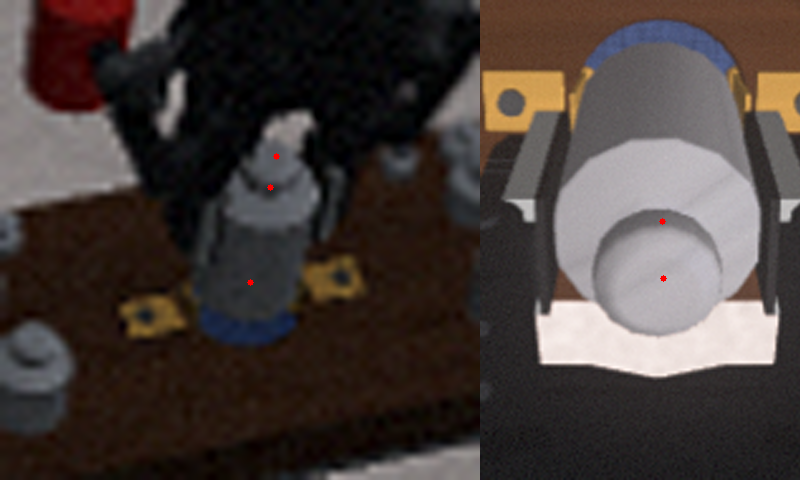

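The projected upright axis matches both views: knob at (658,275) against the predicted (663,278) in the wrist crop. The weight is upright about 9 mm above its well, and the block hasn't shifted in the scene view.

```bash
python3 -c "
from cell import *
s=observe();print(abs(s['qvel']).max(),s['force']);print(finish_job())"
```

```text
0.0027240543168068256 [ 5.75788611e-01  1.06257644e-03 -4.42065390e+00]
the job is handed in; nothing more can be done
None
```

The 500 g weight came free after one rock to the left and one to the right; it is held upright and still about 9 mm above its well, with the block unmoved in the scene camera view and the job handed in.

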